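# Unlatch the wire feeder and hold its cover open

### The job

Unlock the wire feeder's cover: press its latch knob down and, while it is down, turn it anticlockwise to the end stop (about 75 degrees), then let it spring back up. Lift the cover to 45 degrees, give or take 5, so that the drive rolls can be inspected, and finish while the gripper is still holding it there, since it falls shut when let go. Leave the other things on the table and on the feeder where they are.

Things in the scene. Friction and masses are not known exactly. Their poses are not given: they have to be found in the camera images.
- feeder: Grey wire-feeder case fixed to the table, 220 (x, depth) x 260 (y, width) x 85 mm high; origin under its centre, x to its rear (away from the robot at yaw 0), y to its left. The hinged cover closes its top from y -48 to +128 mm; the strip y -130 to -50 mm is a fixed deck, 85 mm above the table, with the latch knob (upright axis at x -50, y -78 mm).
- cover_panel: Aluminium cover with its handle, 210 x 176 x 3 mm, upper face 85 mm above the table when shut, a 16 mm lip turned down over the front of the case; 0.24 to 0.4 kg. Origin at the middle of its rear hinge line; when shut it lies towards the case's -x. Gravity and a light spring pull it shut at every angle up to 80 degrees; lifting at the handle takes 2 to 5 N.
- cover_handle (a point): Middle of the bar of the cover's bow handle: round steel bar 12 mm thick, parallel to the hinge (case y), 75 mm straight length, 88 mm between its posts. Its axis is 40 mm above the cover's upper face (34 mm clear under it) and 188 mm in front of the hinge line. The bar may turn between the fingers as the cover rises.
- cover_hinge (a point): Middle of the cover's hinge axis: 104 mm behind, 40 mm to the left of and 85 mm above the origin of the feeder; the axis runs along the case's y.
- cover (a joint): Angle of the cover (rad): 0 shut, 0.785 raised to 45 degrees; grows as the front edge goes up and back.
- knob_top (a point): Centre of the top of the latch knob: a black upright bar grip 16 mm thick, 46 mm long, 26 mm high; top 44 mm, underside 18 mm above the deck while it is up. Locked, its long side lies along the case's y, towards the cover. Under it a steel tongue (14 mm wide, top 6 mm above the deck, reaching 54 mm from the axis) turns with it and, locked, overlaps the cover's edge and holds it shut.
- knob (a joint): How far the knob is pressed down (m): 0 up, 0.009 fully down; its spring takes 4.5 N to start and 8.5 N fully down. It turns only while pressed down by 6 mm or more; let go at either end of its turn it springs back up, let go in between it stays caught down.
- latch (a joint): Turn of knob and tongue (rad): 0 locked, grows anticlockwise seen from above to 1.309 (75 degrees, end stop), where the tongue is clear of the cover. Light friction; it stays where it is left.
- nut_1: Bystander, to be left alone: hex nut, 30 mm wide, 13 mm high, lying on the rear of the feeder's deck; origin at the centre of its underside.
- gas_nozzle_1: Bystander, to be left alone: gas nozzle, 21 mm wide, 64 mm tall, standing to the left of the feeder; origin at the centre of its underside.
- gas_nozzle_2: Bystander, to be left alone: gas nozzle, 21 mm wide, 64 mm tall, standing in front of the feeder; origin at the centre of its underside.
- tape_measure: Bystander, to be left alone: tape measure, 63 x 75 x 33 mm, in front of the feeder; origin at the centre of its underside.
- bolt_m16: Bystander, to be left alone: hex bolt, 81 mm long, lying in front of the feeder; origin at the centre of its underside.

How it is judged:
On the way, in this order (a step that is already met when the one before it is completed fails the run):
1. the latch knob is pressed down while still in its locked position (value of joint knob above 0.005 m and value of joint latch below 0.3 rad), for 0.1 s.
2. the knob is turned to the open end of its turn (value of joint latch above 1.2 rad), for 0.1 s.
3. the cover is raised off the case (value of joint cover above 0.4 rad), for 0.1 s.
At the end, for the whole second after the job is handed in: The cover stands still at 45 degrees, 5 either way, carried by the gripper's fingers (contact of 0.8 N or more), the latch is turned at least 69 of its 75 degrees towards open and the knob has sprung back up to within 2 mm (value of joint cover between 0.698 and 0.873 rad and velocity of joint cover between -0.05 and 0.05 rad/s and value of joint latch above 1.2 rad and value of joint knob below 0.002 m and contact force between cover_panel and the fingers above 0.8 N); the arm keeps its last pose, push and grip.
It fails at once if a bystander is moved by more than 25 mm (distance of any of nut_1, gas_nozzle_1, gas_nozzle_2, tape_measure, bolt_m16 from where it was at the start of the episode above 0.025 m).
It also fails if it takes over 51 s, if anything falls off the work surface, if the arm or the gripper's body presses on something with over 40 N, if the wrist force passes 120 N, or if a joint passes its speed limit or range.

### The arm

A 6-joint arm with a two-finger parallel gripper is mounted at the origin on a cart in front of the work surface, level with it; the furniture and walls round the work are solid. World frame = base frame: x ahead of the robot, y to its left, z up, the work surface at z = 0. Lengths are in m, angles in rad, forces in N, time in s.
With the tool pointing down it reaches from about 0.4 to 0.825 m from the base axis. Payload 7 kg.
Tool frame: the origin (TCP) lies midway between the tips of the shut fingers; the grasp point (between the pads) lies 19 mm behind it (grip_point_offset is the distance from the TCP to the grasp point, in m); z points along the fingers, y is the line along which they close (so a half turn about z gives the same grasp; the last joint's range is limited). The gripper opens to 88 mm and grips with 3 to 60 N. Pads are 19 mm wide; open, the fingers measure 130 mm over their backs; the gripper's body (78 mm by 193 mm) begins 47 mm behind the grasp point.
Start: joints at [1.474, 0.359, 0.012, 0, -1.224, -0.288], TCP at [0.253, 0.626, 0.194] pointing down, gripper open.
Joint ranges: [-3.07, 3.07], [-1.43, 2.12], [-1.02, 1.25], [-3.03, 1.67], [-3.05, -0], [-3.03, 3.03]. Speed limits (rad/s): [2.39, 2.39, 3.01, 3.14, 3.14, 3.14].

### API

Orientations are given as [roll, pitch, yaw] about the fixed x, y, z axes, in that order (R = Rz(yaw) Ry(pitch) Rx(roll)).
In Python, from station import get_state, grab_frame, camera_params, job_done, grip_point_offset gives the robot as it stands.
- The arm moves only by the shell command python3 -m creep 'ROWS' [FORCE]. ROWS is JSON, a list that holds one entry, the list of rows, each a list of 7 numbers: the finger opening in cm, from 0 to 8.76, then the shift along the tool's x, y, z in cm, then the turn, a rotation vector about the tool's x, y, z in rad. In form: [[[fingers, tx, ty, tz, wx, wy, wz], ...]]. A call has 1 to 20 rows; each row is the pose to reach, as a shift and turn from the pose commanded when the call began, along the tool's axes at that moment; what a row does not reach only later rows make up. A row lasts 1/8 s, in which the tool goes at most 62.5 mm and 10.7 degrees, less where a joint would pass 70% of its speed; a pose out of reach is approached as far as the arm can. A call with a gripper value outside its range is refused whole. The fingers move at their own pace and stop on an object; FORCE is the grip in N (left out, the last holds). Time passes only in rows, so rows that repeat a pose let the fingers close. It gives the time, the measured TCP pose, the force, the opening and the grip force at its end, in the units of the state.
- get_state(): the state, without advancing time (a new reading comes with each control period).
- grab_frame(name): name is "side" or "top"; returns the picture (420x560x3 uint8, blue, green, red); there is no depth.
- camera_params(name): a dict with "vertical_fov" (degrees; the focal length in pixels is half the picture's height over the tangent of half this angle, whatever the lens; pixels are square), "cx", "cy" (the principal point, pixels), "view" (4x4, takes a point from world to camera coordinates). Camera axes: x right, y down, z forward; pixel columns grow to the right and rows downward; lengths in m; the calibration is good to about 2 mm. A picture is of the moment at which its call begins. camera_params takes no time and is no camera call.
- job_done(): hands the job in; it is judged then, once.
The state is a dict: "t": time; "q": joint angles; "qd": joint speeds; "joint_efforts": joint torques, N m; "eef_pos": TCP position; "ee_rot": TCP orientation; "force": force on the tool from outside, world axes, zero at the start; "moment": the same for the moment, N m; "width": finger opening in m; "gripper_force": force on a finger pad.
Only numpy, scipy, OpenCV 4.12 (cv2) and the standard library are available. Lean on these libraries where they do the work, as an engineer would, in place of code of your own. Each camera call takes 0.05 s, during which the arm holds its last target. There are 200 camera calls.

## Working session

There is one attempt and no reset: what is moved stays moved. The work goes in short steps, Python scripts to look and compute and a shell command to move; the robot and the scene stay as the last step left them, time stands still between calls to the robot, and variables do not carry over. Pictures are saved under pics/ and viewed, at most 10 in all, crops included, and the job is handed in when it is done.

```bash
mkdir -p pics
cat > h.py <<'E'
import numpy as np,cv2
from station import *
def ray(cam,u,v):
    p=camera_params(cam);f=210/np.tan(np.radians(p["vertical_fov"]/2));V=np.array(p["view"])
    d=V[:3,:3].T@np.array([(u-p["cx"])/f,(v-p["cy"])/f,1]);c=-V[:3,:3].T@V[:3,3];return c,d
def onz(cam,u,v,z):
    c,d=ray(cam,u,v);return c+d*(z-c[2])/d[2]
def proj(cam,P):
    p=camera_params(cam);f=210/np.tan(np.radians(p["vertical_fov"]/2));V=np.array(p["view"])
    q=V[:3,:3]@np.array(P)+V[:3,3];return q[:2]/q[2]*f+[p["cx"],p["cy"]]
E
python3 - <<'E'
from h import *
for n in("top","side"):
    im=grab_frame(n);cv2.imwrite(f"pics/{n}0.png",im);print(n,camera_params(n)); print(ray(n,280,210))
s=get_state();print(s, grip_point_offset)
E
```

```text
top {'vertical_fov': 42.64471864519, 'cx': 280.35016627735257, 'cy': 225.23660888818006, 'view': array([[ 0.02447033, -0.99962523,  0.0122721 ,  0.10397536],
       [-0.9921844 , -0.025787  , -0.1220866 ,  0.57670387],
       [ 0.1223573 , -0.00918869, -0.99244358,  1.42162818],
       [ 0.        ,  0.        ,  0.        ,  1.        ]])}
(array([0.39570568, 0.13187075, 1.48001758]), array([ 0.15044078, -0.00780776, -0.98899398]))
side {'vertical_fov': 57.026016940965036, 'cx': 281.32356268416845, 'cy': 209.34554922221443, 'view': array([[-0.98294728, -0.18354125, -0.01128113,  0.57754741],
       [-0.10968959,  0.63446552, -0.76512855,  0.0414798 ],
       [ 0.14759014, -0.7508436 , -0.64377872,  0.97941194],
       [ 0.        ,  0.        ,  0.        ,  1.        ]])}
(array([0.42769702, 0.81507146, 0.66877733]), array([ 0.15076997, -0.74914102, -0.64503546]))
{'t': 0.1, 'q': array([ 1.47409613e+00,  3.59292043e-01,  1.11210319e-02, -2.77376890e-04,
       -1.22410112e+00, -2.88104894e-01]), 'qd': array([-0.00159394, -0.00023095,  0.00142686,  0.00187973,  0.00180152,
        0.000169  ]), 'joint_efforts': array([-4.33325404e-04, -5.84159946e+01,  2.93752742e+01,  7.01545492e+00,
        1.01278396e-02, -5.95388178e-05]), 'eef_pos': array([0.25323501, 0.6251602 , 0.19362423]), 'ee_rot': array([ 3.14010358e+00, -1.69346024e-04, -3.84899406e-01]), 'force': array([-0.39238969, -0.0083061 ,  0.87037949]), 'moment': array([-0.03784615,  0.01300945,  0.02918331]), 'gripper_force': 0.0, 'width': 0.08756331332585564} 0.0188
```

View pics/top0.png

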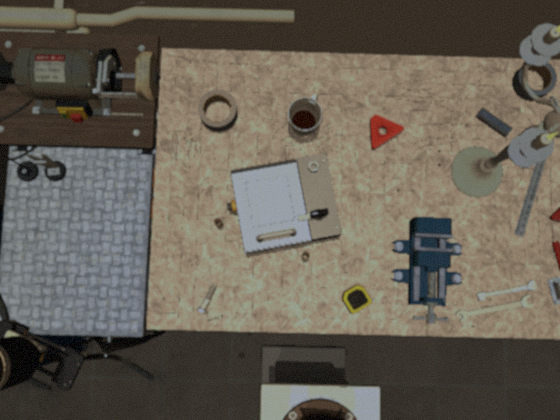

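View pics/side0.png

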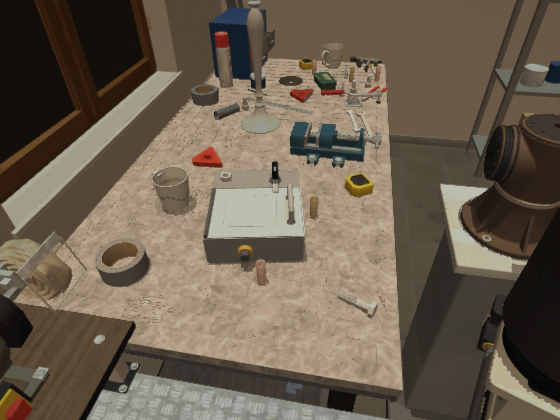

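Top view: cover spans about (232,170)–(312,245), with the handle at (276,236), the knob at (318,213) and the nut at (314,167). The side view shows the handle at (291,203) and the knob at (275,172). I'll enlarge both.

Run:
```python
import cv2
a=cv2.imread("pics/top0.png")[145:265,215:355];cv2.imwrite("pics/tc.png",cv2.resize(a,None,fx=5,fy=5,interpolation=2))
a=cv2.imread("pics/side0.png")[155:275,195:335];cv2.imwrite("pics/sc.png",cv2.resize(a,None,fx=5,fy=5,interpolation=2))
```

```text
(no output)
```

View pics/tc.png

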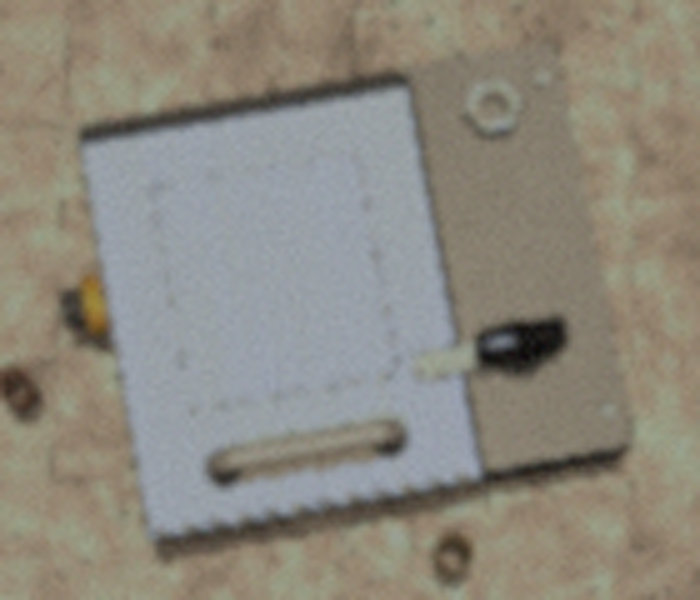

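View pics/sc.png

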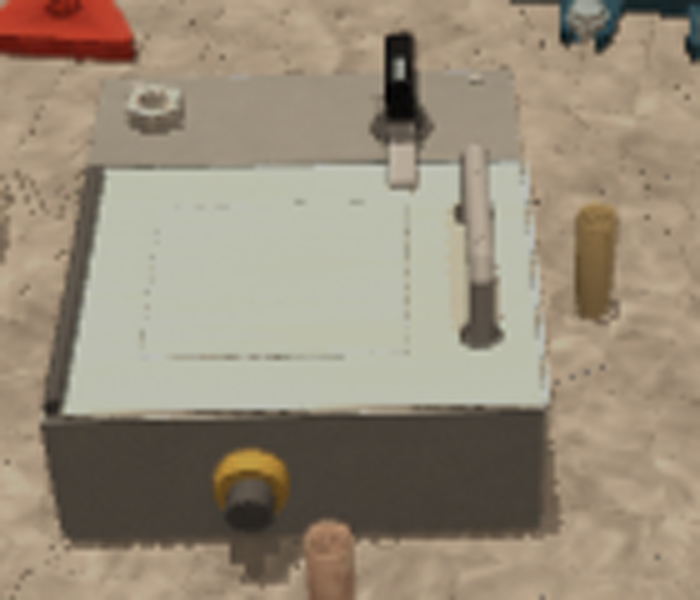

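Top crop (×5): cover corners (85,140), (408,85), (482,475), (155,537); handle ends (222,465) and (397,432); knob bar centre (521,341). Side crop: knob top (398,40), handle bar from (475,150) to (482,285), nozzle in front at (597,215).

```bash
cat > fit.py <<'E'
from h import *
from scipy.optimize import least_squares
T=lambda x,y:np.array([215+x/5-.4,145+y/5-.4]); S=lambda x,y:np.array([195+x/5-.4,155+y/5-.4])
D=[("top",T(85,138),(104,128,85)),("top",T(408,85),(104,-48,85)),("top",T(482,475),(-106,-48,85)),("top",T(153,535),(-106,128,85)),
("top",T(628,445),(-110,-130,85)),("top",T(310,445),(-84,40,125)),("top",T(521,340),(-50,-78,127)),
("side",S(398,38),(-50,-78,129)),("side",S(518,163),(-106,-48,85)),("side",S(548,405),(-106,128,85)),("side",S(520,72),(-110,-130,85)),("side",S(60,410),(104,128,85)),("side",S(103,168),(104,-48,85)),("side",S(477,213),(-84,40,125))]
def W(p,l):
    c,s=np.cos(p[2]),np.sin(p[2]);x,y,z=np.array(l)/1000;return np.array([p[0]+c*x-s*y,p[1]+s*x+c*y,z])
r=least_squares(lambda p:np.concatenate([proj(n,W(p,l))-u for n,u,l in D]),[.55,.1,.17],loss="soft_l1")
p=r.x
if __name__=="__main__":
    print(p,np.degrees(p[2]))
    for n,u,l in D:print(n,l,(proj(n,W(p,l))-u).round(1),(onz(n,*u,l[2]/1e3)[:2]-W(p,l)[:2]).round(4))
    for k,l in dict(knob=(-50,-78,129),handle=(-84,40,125),hinge=(104,40,85)).items():print(k,W(p,l).round(4))
    for k,u,z in [("noz2",T(453,555),.064),("noz1",T(22,390),.064),("nut",T(493,107),.098)]:print(k,onz("top",*u,z).round(3))
E
python3 fit.py
```

```text
[0.62923773 0.10738418 0.2066094 ] 11.83784672244805
top (104, 128, 85) [-1.1  0.2] [ 0.0007 -0.0028]
top (104, -48, 85) [-0.2 -0.8] [-0.0021 -0.0007]
top (-106, -48, 85) [-0.2 -1.3] [-0.0033 -0.0005]
top (-106, 128, 85) [-0.9 -1.1] [-0.0028 -0.0025]
top (-110, -130, 85) [1.7 0.6] [0.0015 0.0046]
top (-84, 40, 125) [-0.4  0.9] [ 0.0024 -0.001 ]
top (-50, -78, 127) [0.6 0.5] [0.0011 0.0016]
side (-50, -78, 129) [1.6 3.5] [ 0.0071 -0.0148]
side (-106, -48, 85) [ 0.3 -0.8] [0.0002 0.0033]
side (-106, 128, 85) [-1.2 -0.7] [-0.0028  0.0018]
side (-110, -130, 85) [-0.3 -0.9] [-0.0015  0.0039]
side (104, 128, 85) [-0.4  0.6] [-0.0002 -0.0018]
side (104, -48, 85) [-0.1  0.1] [-0.0001 -0.0004]
side (-84, 40, 125) [ 1.3 -1.6] [0.002  0.0061]
knob [0.5963 0.0208 0.129 ]
handle [0.5388 0.1293 0.125 ]
hinge [0.7228 0.1679 0.085 ]
noz2 [0.491 0.051 0.064]
noz1 [0.573 0.281 0.064]
nut [0.725 0.037 0.098]
```

```bash
cat > rel.py <<'E'
from fit import *
from scipy.spatial.transform import Rotation as Ro
import sys
def rel(P,psi,tag=""):
    s=get_state();R0=Ro.from_euler("xyz",s["ee_rot"]);R1=Ro.from_euler("xyz",[np.pi,0,np.radians(psi)])
    print(tag,(R0.inv().apply(np.array(P)-s["eef_pos"])*100).round(2),(R0.inv()*R1).as_rotvec().round(3))
E
python3 -c "
from rel import *
k=W(p,(-50,-78,129));k[2]=.2;rel(k,-78.2)"
```

```text
[54.49 43.14 -0.56] [ 0.001 -0.001  0.98 ]
```

```bash
python3 -m creep '[[[6,54.5,43.1,-0.6,0,0,0.98],[6,54.5,43.1,-0.6,0,0,0.98],[6,54.5,43.1,-0.6,0,0,0.98],[6,54.5,43.1,-0.6,0,0,0.98],[6,54.5,43.1,-0.6,0,0,0.98],[6,54.5,43.1,-0.6,0,0,0.98],[6,54.5,43.1,-0.6,0,0,0.98],[6,54.5,43.1,-0.6,0,0,0.98],[6,54.5,43.1,-0.6,0,0,0.98],[6,54.5,43.1,-0.6,0,0,0.98],[6,54.5,43.1,-0.6,0,0,0.98],[6,54.5,43.1,-0.6,0,0,0.98],[6,54.5,43.1,-0.6,0,0,0.98],[6,54.5,43.1,-0.6,0,0,0.98],[6,54.5,43.1,-0.6,0,0,0.98],[6,54.5,43.1,-0.6,0,0,0.98]]]' 40
python3 - <<'E'
from rel import *
k=W(p,(-50,-78,129));k[2]=.106;rel(k,-78.2);print(get_state()["q"])
a=grab_frame("side")[100:280,195:375];cv2.imwrite("pics/s1.png",cv2.resize(a,None,fx=3.3,fy=3.3,interpolation=2))
E
```

```text
t: 2.1
eef_pos: [0.5966, 0.0225, 0.2008]
ee_rot: [-3.141, 0.0, -1.363]
force: [0.1, -0.3, 0.0]
width: 0.0597
gripper_force: 0.0
 [0.17 0.07 9.48] [-0.     0.     0.002]
[ 3.64797205e-01  2.27087196e-01 -1.57739879e-01 -3.45285700e-05
 -1.18547922e+00 -1.57293189e-01]
```

View pics/s1.png

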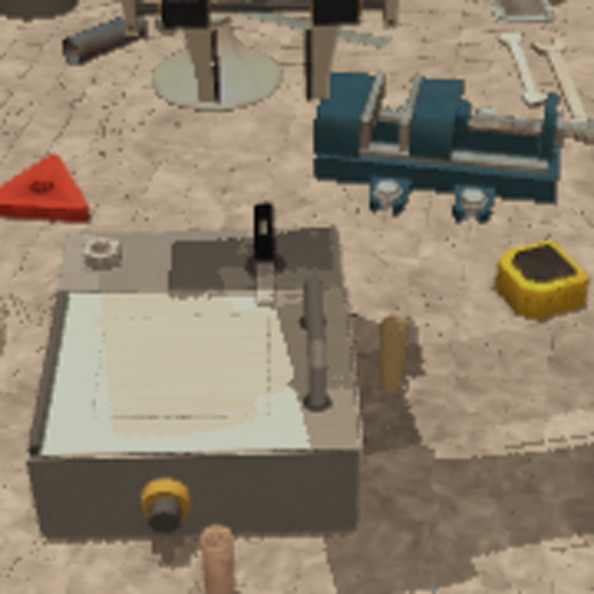

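The fingers straddle the knob's line (knob at crop (263,225), fingers at 210 and 318). I'll descend and grip.

```bash
python3 -m creep '[[[6,0.15,0,3,0,0,0],[6,0.15,0,6,0,0,0],[6,0.15,0,8,0,0,0],[6,0.15,0,9.5,0,0,0],[6,0.15,0,9.5,0,0,0],[0,0.15,0,9.5,0,0,0],[0,0.15,0,9.5,0,0,0],[0,0.15,0,9.5,0,0,0],[0,0.15,0,9.5,0,0,0],[0,0.15,0,9.5,0,0,0],[0,0.15,0,9.5,0,0,0]]]' 40
```

```text
t: 3.52
eef_pos: [0.597, 0.0201, 0.1055]
ee_rot: [3.142, 0.0, -1.365]
force: [-0.6, 0.8, 0.4]
width: 0.0055
gripper_force: 0.0
```

Run:
```python
from h import *
print(get_state()["width"],get_state()["ee_rot"],proj("side",get_state()["eef_pos"]))
a=grab_frame("side")[80:260,195:375];cv2.imwrite("pics/s2.png",cv2.resize(a,None,fx=3.3,fy=3.3,interpolation=2))
```

```text
0.005547785257956714 [ 3.14158621e+00  3.37583694e-06 -1.36480477e+00] [275.75143557 173.23719173]
```

View pics/s2.png

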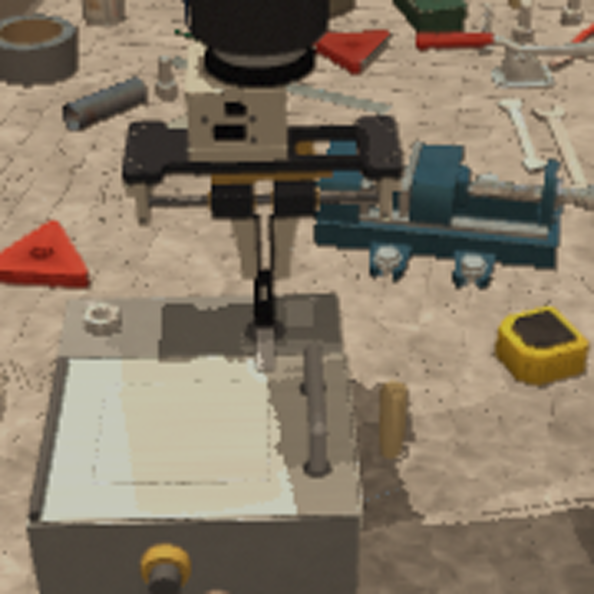

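Run:
```python
from h import *
print(proj("side",[.5966,.0225,.2008]), "seen ~275.5,130")
print(onz("side",275.8,163.5,.1055))
for d in range(-4,3):print(d, proj("side",[.597,.0201+d*.01,.1055]))
print(proj("side",[.597,.0201,.1255]),proj("top",[.597,.0201,.1055]))
a=grab_frame("top")[125:265,215:355];cv2.imwrite("pics/t2.png",cv2.resize(a,None,fx=4.2,fy=4.2,interpolation=2))
```

```text
[274.91489545 140.81767621] seen ~275.5,130
[ 0.60562737 -0.02388969  0.1055    ]
-4 [278.72889331 164.63214981]
-3 [278.00500433 166.73423396]
-2 [277.27023969 168.86789969]
-1 [276.52435243 171.03386411]
0 [275.76708808 173.23286621]
1 [274.99818433 175.46566769]
2 [274.21737075 177.73305384]
[275.60369372 166.66624492] [318.97853425 213.99930097]
```

View pics/t2.png

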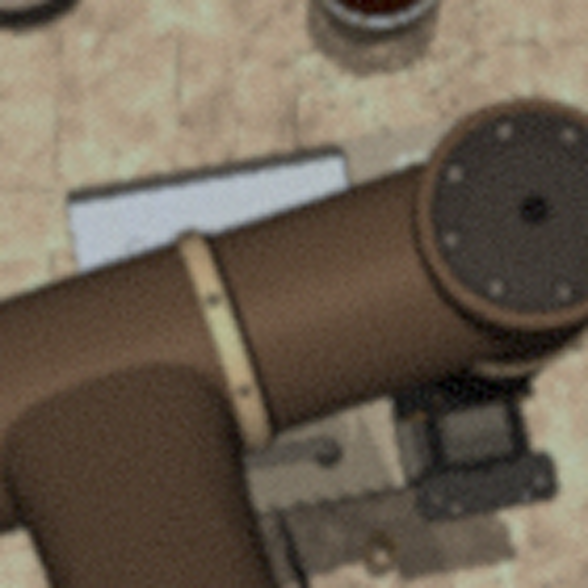

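```bash
python3 - <<'E'
from h import *
def tri(a,b):
    (c1,d1),(c2,d2)=ray("top",*a),ray("side",*b)
    A=np.stack([d1,-d2],1);t=np.linalg.lstsq(A,c2-c1,rcond=None)[0];return c1+d1*t[0],c2+d2*t[1]
full=lambda x,y:(215+x/4.2,125+y/4.2); sf=lambda x,y:(195+x/3.3,80+y/3.3)
# front (-x) end of carriage: top view centre (487,482); side view right end block (383,145)
print(tri(full(487,482),sf(383,145)))
print(tri(full(415,490),sf(400,170)), "left front corner")
# wrist flange centre top view (533,208) 
for z in(.2,.3,.4):print(z,onz("top",*full(533,208),z))
for y in(.02,-.02):
  for z in (.1055,.13,.14):print(y,z,proj("side",[.597,y,z]))
E
python3 -c "
from station import *
print(get_state())"
```

```text
(array([0.51752677, 0.00253881, 0.24204993]), array([0.51408431, 0.00233999, 0.24173195]))
(array([0.51170005, 0.0424446 , 0.24617178]), array([0.49762772, 0.04187447, 0.24489015])) left front corner
0.2 [ 0.68147137 -0.02641573  0.2       ]
0.3 [ 0.65914623 -0.01404976  0.3       ]
0.4 [ 0.63682109 -0.0016838   0.4       ]
0.02 0.1055 [275.7747179  173.21071017]
0.02 0.13 [275.574101   165.14280787]
0.02 0.14 [275.49032677 161.77378806]
-0.02 0.1055 [278.7360781  164.61128609]
-0.02 0.13 [278.58825554 156.65018094]
-0.02 0.14 [278.52656947 153.32802734]
{'t': 3.625, 'q': array([ 3.60448965e-01,  3.04025319e-01, -2.84169222e-01, -6.11789488e-06,
       -9.82663544e-01, -1.54480212e-01]), 'qd': array([-0.00067028, -0.00056134,  0.00110787,  0.00023614,  0.00061835,
       -0.00017899]), 'joint_efforts': array([-1.85812300e-03, -5.06442082e+01,  2.59621972e+01,  6.19299173e+00,
        2.34180421e-02, -1.98471762e-04]), 'eef_pos': array([0.59704964, 0.02006772, 0.10543512]), 'ee_rot': array([ 3.14153085e+00, -4.47353430e-06, -1.36483097e+00]), 'force': array([ 0.73738021, -0.38891548, -0.40357228]), 'moment': array([ 0.07539016, -0.08599708,  0.01725161]), 'gripper_force': 0.0, 'width': 0.0020252859233904504}
```

Both views put the gripper directly over the knob in xy, but the fingertips look about 30 mm higher than the reported TCP. They have also closed on nothing. I'll feel for the knob top with the shut fingers, in small steps.

```bash
python3 -m creep '[[[0,0,0,0.2,0,0,0],[0,0,0,0.4,0,0,0],[0,0,0,0.4,0,0,0]]]'; python3 -m creep '[[[0,0,0,0.2,0,0,0],[0,0,0,0.4,0,0,0],[0,0,0,0.4,0,0,0]]]'
```

```text
t: 4.0
eef_pos: [0.5969, 0.02, 0.1011]
ee_rot: [3.141, -0.0, -1.365]
force: [-0.5, 0.5, 0.1]
width: 0.0005
gripper_force: 0.0
t: 4.38
eef_pos: [0.5971, 0.0201, 0.0974]
ee_rot: [-3.142, -0.0, -1.365]
force: [0.4, -0.8, 0.7]
width: 0.0002
gripper_force: 0.0
```

Run:
```python
from h import *
s=get_state();print(s["width"],s["eef_pos"],s["force"])
a=grab_frame("side")[110:210,225:325];cv2.imwrite("pics/s3.png",cv2.resize(a,None,fx=6,fy=6,interpolation=2))
```

```text
0.0002159582836437558 [0.59709685 0.0200741  0.09742825] [ 0.35466649 -0.75380948  0.67092443]
```

View pics/s3.png

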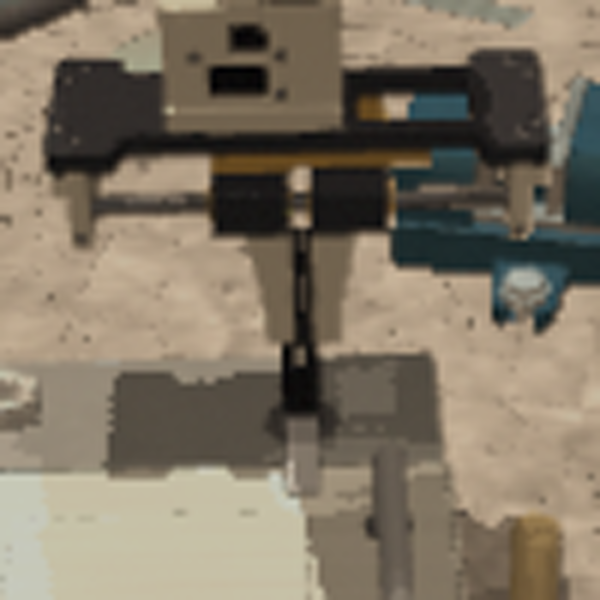

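The shut fingertips (crop (303,340)) sit just above the knob top, so the tips really are about 3 cm above the reported TCP. I'll confirm by touch.

```bash
python3 -m creep '[[[0,0,0,0.2,0,0,0],[0,0,0,0.2,0,0,0]]]'; python3 -m creep '[[[0,0,0,0.1,0,0,0],[0,0,0,0.1,0,0,0]]]';python3 -m creep '[[[0,0,0,0.1,0,0,0],[0,0,0,0.1,0,0,0]]]'
```

```text
t: 4.68
eef_pos: [0.5972, 0.0201, 0.0958]
ee_rot: [-3.141, -0.0, -1.365]
force: [-1.4, 0.1, 5.1]
width: 0.0003
gripper_force: 2.3
t: 4.92
eef_pos: [0.5972, 0.0201, 0.0947]
ee_rot: [-3.141, -0.0, -1.365]
force: [-1.7, -0.2, 5.2]
width: 0.0006
gripper_force: 2.6
t: 5.18
eef_pos: [0.5972, 0.0201, 0.0937]
ee_rot: [-3.141, -0.0, -1.365]
force: [-2.3, -0.3, 5.3]
width: 0.0006
gripper_force: 2.8
```

Contact comes at a reported z of 0.0965 against the knob top at 0.129, so true tip z = reported + 32 mm. I'll back off, open, descend to a true 0.106 and grip.

```bash
python3 -m creep '[[[0,0,0,-1.5,0,0,0],[5,0,0,-1.5,0,0,0],[5,0,0,-1.5,0,0,0],[5,0,0,-1.5,0,0,0],[5,0,0,-1.5,0,0,0],[5,0,0,-1.5,0,0,0],[5,0,0,0.5,0,0,0],[5,0,0,2,0,0,0],[5,0,0,2,0,0,0],[0,0,0,2,0,0,0],[0,0,0,2,0,0,0],[0,0,0,2,0,0,0],[0,0,0,2,0,0,0],[0,0,0,2,0,0,0],[0,0,0,2,0,0,0]]]' 45
```

```text
t: 7.05
eef_pos: [0.5987, 0.0205, 0.074]
ee_rot: [-3.139, -0.0, -1.364]
force: [4.8, -0.9, -1.3]
width: 0.0158
gripper_force: 45.0
```

Gripped at 15.8 mm. Now press down.

```bash
python3 -m creep '[[[0,0,0.15,0.4,0,0,0],[0,0,0.15,0.8,0,0,0],[0,0,0.15,0.85,0,0,0],[0,0,0.15,0.85,0,0,0],[0,0,0.15,0.85,0,0,0]]]'; python3 -c "
from station import *
s=get_state();print(s['force'],s['moment'],s['eef_pos'])"
```

```text
t: 7.68
eef_pos: [0.5988, 0.0205, 0.0672]
ee_rot: [-3.135, -0.0, -1.364]
force: [4.5, 1.3, 8.2]
width: 0.0156
gripper_force: 45.0
[4.5451653  1.32248212 8.23607856] [ 0.32897395 -1.79777485 -0.06609199] [0.59878583 0.02047343 0.06717803]
```

```bash
python3 -m creep '[[[0,0,-0.15,0.05,0,0,-0.13],[0,0,-0.15,0.05,0,0,-0.26],[0,0,-0.15,0.05,0,0,-0.39],[0,0,-0.15,0.05,0,0,-0.52],[0,0,-0.15,0.05,0,0,-0.65]]]'; python3 -c "
from station import *
s=get_state();print(s['force'],s['moment'],s['eef_pos'])"
```

```text
t: 8.3
eef_pos: [0.5992, 0.0206, 0.0663]
ee_rot: [-3.138, -0.003, -0.71]
force: [2.8, 0.7, 7.8]
width: 0.0158
gripper_force: 45.0
[2.79630006 0.72544911 7.77479794] [ 0.43499333 -0.93524995 -0.04688915] [0.59924397 0.02062135 0.06633946]
```

```bash
python3 -m creep '[[[0,0,0,0,0,0,-0.13],[0,0,0,0,0,0,-0.26],[0,0,0,0,0,0,-0.39],[0,0,0,0,0,0,-0.52],[0,0,0,0,0,0,-0.62],[0,0,0,0,0,0,-0.67],[0,0,0,0,0,0,-0.7],[0,0,0,0,0,0,-0.7]]]'; python3 -c "
from station import *
s=get_state();print(s['force'],s['moment'],s['eef_pos'])"
```

```text
t: 9.3
eef_pos: [0.5996, 0.021, 0.0664]
ee_rot: [-3.14, -0.005, -0.015]
force: [4.1, 3.1, 8.5]
width: 0.0157
gripper_force: 45.5
[4.06510375 3.08950374 8.54223252] [ 0.88227689 -1.18495147 -0.82946363] [0.59958004 0.02104263 0.0664017 ]
```

The end stop was felt (Mz −0.83). Now let the knob rise, then release and retreat.

```bash
python3 -m creep '[[[0,0,0,-0.4,0,0,0],[0,0,0,-0.85,0,0,0],[0,0,0,-0.85,0,0,0],[4,0,0,-0.85,0,0,0],[4,0,0,-0.85,0,0,0],[4,0,0,-0.85,0,0,0],[4,0,0,-0.85,0,0,0],[4,0,0,-3,0,0,0],[4,0,0,-6,0,0,0],[4,0,0,-9,0,0,0],[4,0,0,-11,0,0,0],[4,0,0,-11,0,0,0]]]'
python3 - <<'E'
from rel import *
h=W(p,(-84,40,125));print(h);h[2]=.14;rel(h,-78.2)
E
```

```text
t: 10.8
eef_pos: [0.5979, 0.0203, 0.1762]
ee_rot: [-3.141, -0.003, -0.015]
force: [-0.6, 0.3, -0.1]
width: 0.0398
gripper_force: 0.0
[0.53881853 0.12930149 0.125     ]
 [ -6.08 -10.81   3.61] [-0.003 -0.002  1.35 ]
```

```bash
python3 -m creep '[[[6,-5.9,-10.8,3.6,0,0,1.35],[6,-5.9,-10.8,3.6,0,0,1.35],[6,-5.9,-10.8,3.6,0,0,1.35],[6,-5.9,-10.8,3.6,0,0,1.35],[6,-5.9,-10.8,3.6,0,0,1.35],[6,-5.9,-10.8,3.6,0,0,1.35],[6,-5.9,-10.8,3.6,0,0,1.35],[6,-5.9,-10.8,3.6,0,0,1.35],[6,-5.9,-10.8,3.6,0,0,1.35],[6,-5.9,-10.8,3.6,0,0,1.35],[6,-5.9,-10.8,3.6,0,0,1.35]]]'
python3 - <<'E'
from rel import *
h=W(p,(-84,40,125));h[0]+=.0015;h[2]=.0735;rel(h,-78.2)
a=grab_frame("side")[100:240,205:345];cv2.imwrite("pics/s4.png",cv2.resize(a,None,fx=4.2,fy=4.2,interpolation=2))
E
```

```text
t: 12.18
eef_pos: [0.5395, 0.1289, 0.1382]
ee_rot: [3.141, -0.0, -1.364]
force: [0.1, 0.7, 0.1]
width: 0.0599
gripper_force: 0.0
 [-0.03 -0.09  6.47] [ 0.    -0.     0.001]
```

View pics/s4.png

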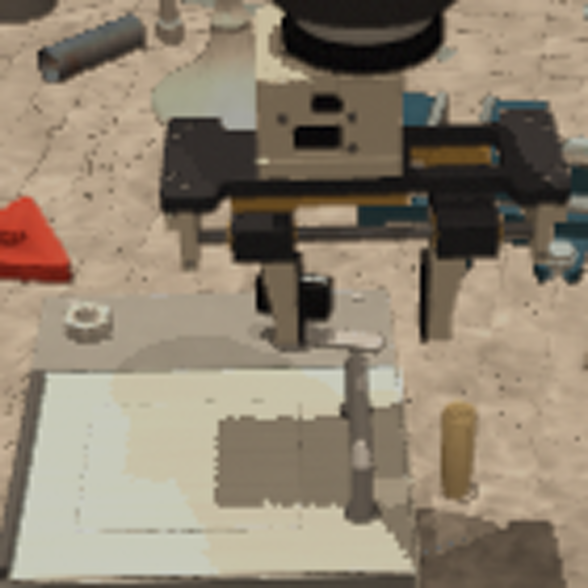

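The tongue now points forward (crop (350,340)), clear of the cover, with the knob broadside and the nut unmoved. The fingers straddle the handle bar, so I'll descend and grip.

```bash
python3 -m creep '[[[6,0,-0.1,3,0,0,0],[6,0,-0.1,5,0,0,0],[6,0,-0.1,6.5,0,0,0],[6,0,-0.1,6.5,0,0,0],[0,0,-0.1,6.5,0,0,0],[0,0,-0.1,6.5,0,0,0],[0,0,-0.1,6.5,0,0,0],[0,0,-0.1,6.5,0,0,0],[0,0,-0.1,6.5,0,0,0],[0,0,-0.1,6.5,0,0,0],[0,0,-0.1,6.5,0,0,0]]]' 25
python3 - <<'E'
import numpy as np
r=19.22;a0=np.arctan2(40,188)
for d in range(5,50,5):
    a=a0+np.radians(d);print(d,"back(-ty? along case +x)",round(r*(np.cos(a0)-np.cos(a)),2),"up",round(r*(np.sin(a)-np.sin(a0)),2))
E
```

```text
t: 13.6
eef_pos: [0.5412, 0.1293, 0.0736]
ee_rot: [-3.141, 0.0, -1.365]
force: [3.4, -0.3, -0.9]
width: 0.011
gripper_force: 25.0
5 back(-ty? along case +x) 0.42 up 1.62
10 back(-ty? along case +x) 0.98 up 3.2
15 back(-ty? along case +x) 1.68 up 4.73
20 back(-ty? along case +x) 2.5 up 6.19
25 back(-ty? along case +x) 3.45 up 7.57
30 back(-ty? along case +x) 4.52 up 8.86
35 back(-ty? along case +x) 5.69 up 10.06
40 back(-ty? along case +x) 6.97 up 11.15
45 back(-ty? along case +x) 8.33 up 12.12
```

Bar gripped (11 mm). Lift along the arc to 20° and check.

```bash
python3 -m creep '[[[0,0,-0.3,-0.8,0,0,0],[0,0,-0.55,-1.6,0,0,0],[0,0,-0.8,-2.4,0,0,0],[0,0,-1.1,-3.2,0,0,0],[0,0,-1.5,-4,0,0,0],[0,0,-1.8,-4.75,0,0,0],[0,0,-2.2,-5.5,0,0,0],[0,0,-2.65,-6.2,0,0,0],[0,0,-2.65,-6.2,0,0,0]]]'
```

```text
t: 14.72
eef_pos: [0.5646, 0.1341, 0.136]
ee_rot: [3.138, -0.0, -1.365]
force: [-10.5, 1.5, 2.9]
width: 0.0116
gripper_force: 25.0
```

```bash
python3 -m creep '[[[0,0,-0.3,-0.7,0,0,0],[0,0,-0.75,-1.4,0,0,0],[0,0,-1.25,-2.05,0,0,0],[0,0,-1.8,-2.7,0,0,0],[0,0,-2.4,-3.3,0,0,0],[0,0,-3,-3.9,0,0,0],[0,0,-3.65,-4.45,0,0,0],[0,0,-4.3,-4.95,0,0,0],[0,0,-4.95,-5.5,0,0,0],[0,0,-5.6,-5.95,0,0,0],[0,0,-5.6,-5.95,0,0,0],[0,0,-5.6,-5.95,0,0,0],[0,0,-5.6,-5.95,0,0,0]]]'
python3 - <<'E'
from rel import *
s=get_state();print(s["force"])
q=s["eef_pos"]+[0,0,.0325+.0188];H=W(p,(104,40,85));d=q-H;c,sn=np.cos(p[2]),np.sin(p[2])
f=-(d[0]*c+d[1]*sn);print("f,z",f,d[2],"r",np.hypot(f,d[2]),"cover deg",np.degrees(np.arctan2(d[2],f)-np.arctan2(40,188)))
a=grab_frame("side")[70:250,195:375];cv2.imwrite("pics/s5.png",cv2.resize(a,None,fx=3.3,fy=3.3,interpolation=2))
E
```

```text
t: 16.35
eef_pos: [0.6214, 0.1457, 0.1973]
ee_rot: [-3.141, -0.0, -1.364]
force: [-8.7, -0.2, 8.5]
width: 0.0112
gripper_force: 25.0
[-8.6702336  -0.23597906  8.47416871]
f,z 0.10377505843797115 0.16362244265880493 r 0.19375646181595657 cover deg 45.604226558666156
```

View pics/s5.png

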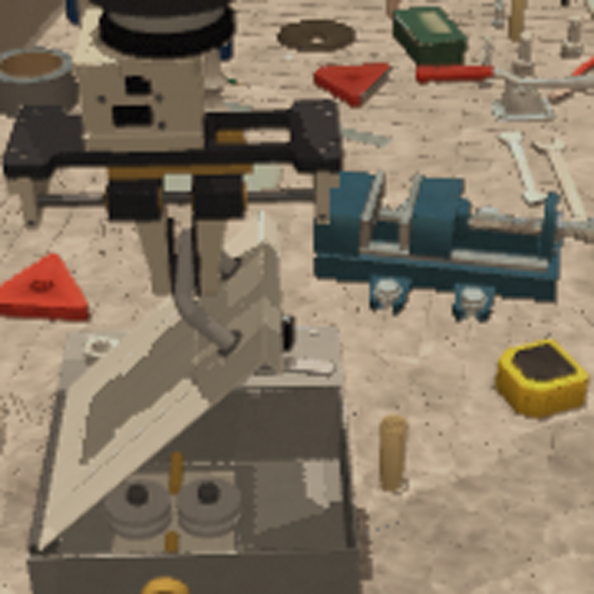

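The cover is raised with the drive rolls visible. The angle from the handle position is 45.6°, at radius 194 mm against 192 expected, and the bystanders haven't moved. I'll let it settle and hand in.

```bash
python3 -m creep '[[[0,0,0,0,0,0,0],[0,0,0,0,0,0,0],[0,0,0,0,0,0,0],[0,0,0,0,0,0,0]]]' && python3 -c "
from station import *
print(job_done())"
```

```text
t: 16.9
eef_pos: [0.6215, 0.1457, 0.1973]
ee_rot: [-3.14, -0.0, -1.364]
force: [-8.8, 0.0, 8.0]
width: 0.0111
gripper_force: 25.0
the job is handed in; nothing more can be done
None
```

I pressed the knob, turned it to its open stop and let it spring back up, then raised the cover to about 45.6° with the gripper still holding it, and handed the job in at 16.9 s; no verdict came back.

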